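# Square a flat-edged cover plate up in the drilling jig

## Task

The round cover plate with one straight edge lies turned the wrong way in the small drilling jig on the bench. With a fingertip on its cork face, turn and slide it in the jig, without lifting it out, until you feel it press lightly (a few newtons) against the steel alignment bar and its straight edge lies flush along it; only then swing the steel keeper finger in over the plate. Be gentle, touching down very slowly and staying under 20 N on plate and bar, and leave the other things on the bench where they are.

Things in the scene. Friction and masses are not known exactly. Their poses are not given: they have to be found in the camera images.
- jig: drilling jig, fixed: plywood base 150 (x) x 140 (y) x 12 mm; origin at the centre of its underside; x points to the alignment bar, y left of that, z up. Black slick deck 14 mm above the origin, rigid: touch down on the plate at 10 mm/s or less; pocket x -57 to +55, y -56 to +56 mm, closed at +x by the steel alignment bar, elsewhere by wooden lips 12 mm wide, tops 19 mm above the origin
- bar_face (a point): middle of the face of the steel alignment bar that looks into the pocket (jig x +55, 18 mm above the jig's origin); jig's axes, the plate comes from -x. Bar 16 mm thick, 124 mm long, its top 28 mm above the jig's origin
- plate: loose aluminium disc with a brown cork facing on top, radius 50, 8 mm thick, with one straight edge (flat) 58 mm long, 40 mm from its centre; about 0.17 kg; origin at its centre on the underside; x points at the middle of the flat. Upper face 22 mm above the jig's origin. Seated: centre at jig x +15 mm, yaw as the jig's. A fingertip pressed on the cork with 6 to 12 N carries it along and turns it
- flat_left (a point): point on the plate's flat 1 mm short of its left end (plate x 40, y +28, z 4 mm); plate's axes
- flat_right (a point): point on the plate's flat 1 mm short of its right end (plate x 40, y -28, z 4 mm); plate's axes
- keeper (a joint): angle of the keeper, a flat steel finger 45 mm long, 14 wide, 5 thick, on a post in the right lip (jig x +15, y -62), its underside 24 mm above the jig's origin (2 mm clear of the plate). 0 = points along the jig's -x, clear of the plate; grows clockwise from above; pi/2 = points along +y, over the plate's rim; stop at 1.62. Stiff hinge (0.06 N m), stays where left
- keeper_peg (a point): middle of the upright peg near the keeper's end by which it is pushed or pinched: 12 mm across, 15 mm high, from 29 to 44 mm above the jig's origin, 36 mm from the pivot
- keeper_pivot (a point): the keeper's axis of turning, at the peg's mid height, 36.5 mm above the jig's origin
- sanding_block: brown cork sanding block, 60x97x28 mm, lying left of the jig. Bystander.
- driver: small screwdriver with red handle, 130 mm long, lying right of the jig. Bystander.
- masking_tape: roll of masking tape lying flat, 104 mm across, 24 mm high. Bystander.
- screw_jar: glass jar with grey lid, 62 mm across, 80 mm high. Bystander.
- tape_measure: yellow tape measure, 65x76x35 mm. Bystander.
- offcut: strip of wood, 32x200x19 mm. Bystander.

How it is judged (in metres and radians):
On the way, in this order (a step that is already met when the one before it is completed fails the run):
1. the plate's straight edge lies flush against the alignment bar (both ends within 1.5 mm), pressed lightly against it (over 1.5 N), the keeper still swung clear (x of each of flat_left, flat_right in the frame of bar_face above -0.0015 m and z of plate in the frame of jig between 0.012 and 0.016 m and contact force between plate and jig_bar above 1.5 N and value of joint keeper below 0.7 rad), for 0.2 s.
2. the keeper is swung in over the plate (value of joint keeper above 1.35 rad), for 0.2 s.
At the end, for the whole second after the job is handed in: The plate lies on the deck with both ends of its straight edge within 1.5 mm of the alignment bar, at rest, and the keeper points over it (joint above 1.35 rad) (x of each of flat_left, flat_right in the frame of bar_face above -0.0015 m and z of plate in the frame of jig between 0.012 and 0.016 m and value of joint keeper above 1.35 rad and linear speed of plate below 0.01 m/s); the robot touches nothing.
It fails at once if the fingers load the plate with more than 35 N (contact force between the fingers and plate above 35 N).
It fails at once if the plate is pressed against the alignment bar with more than 20 N (contact force between plate and jig_bar above 20 N).
It fails at once if the plate is lifted out of the jig (z of plate in the frame of jig above 0.024 m).
It fails at once if another thing on the bench is shoved more than 25 mm (distance of any of sanding_block, driver, masking_tape, screw_jar, tape_measure, offcut from where it was at the start of the episode above 0.025 m).
It also fails if it takes over 64 s, if anything falls off the work surface, if the arm or the gripper's body presses on something with over 40 N, if the wrist force passes 120 N, or if a joint passes its speed limit or range.

## Robot

A 6-joint arm with a two-finger parallel gripper is mounted at the origin on the work surface; the furniture and walls round the work are solid. World frame = base frame: x ahead of the robot, y to its left, z up, the work surface at z = 0. Lengths are in m, angles in degrees, forces in N, time in s.
With the tool pointing down it reaches from about 0.375 to 0.975 m from the base axis. Payload 3.8 kg.
Tool frame: the origin (TCP) lies midway between the tips of the shut fingers; the grasp point (between the pads) lies 19 mm behind it; z points along the fingers, y is the line along which they close (so a half turn about z gives the same grasp; the last joint's range is limited). The gripper opens to 88 mm and grips with 3 to 60 N. Pads are 18 mm wide; open, the fingers measure 123 mm over their backs; the gripper's body (75 mm by 187 mm) begins 45 mm behind the grasp point.
Start: joints at [73.172, 15.12, 91.902, -0, 72.978, -2.114], TCP at [0.171, 0.653, 0.239] pointing down, gripper open.
Joint ranges: [-150.88, 150.88], [-54.13, 125.18], [17.81, 147.31], [-75.09, 255.09], [0, 152.58], [-146.25, 146.25]. Speed limits (degrees/s): [147.25, 147.25, 180, 180, 180, 180].

## Interface

Orientations are given as a 3x3 rotation matrix whose columns are the frame's x, y, z axes.
In Python, from workcell import bot gives the robot as it stands.
- The arm moves only by the tool apply_moves, never from a script. Its argument "series" is a list of rows, each a list of 7 numbers: the gripper command: -1 is fully open, 1 is shut, values between are in proportion, then the shift along the world's x, y, z scaled (see below), then the turn, a rotation vector about the world's x, y, z scaled (see below). A call has 1 to 10 rows; each row shifts and turns the commanded pose from where the row before left it; what a row does not reach is not made up. The controller multiplies each number of a shift by 20 mm and each number of a turn by 30 degrees. A row lasts 1/12 s, in which the tool goes at most 41.7 mm and 7.16 degrees, less where a joint would pass 70% of its speed; a pose out of reach is approached as far as the arm can. A call with a number of a shift or a turn outside -1 to 1 is refused whole. A call with a gripper value outside its range is refused whole. The fingers move at their own pace and stop on an object; "grip_force" is the grip in N (left out, the last holds). Time passes only in rows, so rows that do not move let the fingers close. It gives the time, the measured TCP pose, the force, the opening and the grip force at its end, in the units of the state.
- bot.get_state(): the state, without advancing time (a new reading comes with each control period).
- bot.capture(name): name is "side" or "top"; returns the picture (420x560x3 uint8, red, green, blue); there is no depth.
- bot.get_calibration(name): a dict with "fovy" (degrees; the focal length in pixels is half the picture's height over the tangent of half this angle, whatever the lens; pixels are square), "cx", "cy" (the principal point, pixels), "extrinsics" (4x4, takes a point from camera to world coordinates). Camera axes: x right, y down, z forward; pixel columns grow to the right and rows downward; lengths in m; the calibration is good to about 2 mm. A picture is of the moment at which its call begins. get_calibration takes no time and is no camera call.
- bot.job_done(): hands the job in; it is judged then, once.
The state is a dict: "time": time; "q": joint angles; "qd": joint speeds; "joint_efforts": joint torques, N m; "tool_pos": TCP position; "tcp_rot": TCP orientation; "ft_force": force on the tool from outside, world axes, zero at the start; "wrist_torque": the same for the moment, N m; "width": finger opening in m; "gripper_force": force on a finger pad.
Only numpy, scipy, OpenCV 4.12 (cv2) and the standard library are available. Lean on these libraries where they do the work, as an engineer would, in place of code of your own. Each camera call takes 0.05 s, during which the arm holds its last target. There are 200 camera calls.

## Working session

There is one attempt and no reset: what is moved stays moved. The work goes in short steps, Python scripts to look and compute and a tool call to move; the robot and the scene stay as the last step left them, time stands still between calls to the robot, and variables do not carry over. Pictures are saved under pics/ and viewed, at most 10 in all, crops included, and the job is handed in when it is done.

Besides the shell and the picture viewer there is one more tool, called after "Request:" in YAML: its name, and indented under it one key for each argument. apply_moves: Moves the arm, as the interface text tells. Its arguments: {"type":"object","properties":{"series":{"type":"array"},"grip_force":{"type":"number"}},"required":["series"]}

```bash
mkdir -p pics; ls
python3 - <<'E'
from workcell import bot
import cv2,numpy as np
for n in("top","side"):
    im=bot.capture(n); cv2.imwrite(f"pics/{n}0.png",im[:,:,::-1]); c=bot.get_calibration(n); print(n,c["fovy"],c["cx"],c["cy"],{k:v for k,v in c.items() if k not in("fovy","cx","cy","extrinsics")}); print(np.round(c["extrinsics"],3))
s=bot.get_state(); print(s)
E
```

```text
pics
top 42.849048103772844 278.8828243348739 208.61935543783187 {}
[[ 0.104 -0.97   0.218  0.201]
 [-0.995 -0.103  0.018  0.083]
 [ 0.005 -0.218 -0.976  1.39 ]
 [ 0.     0.     0.     1.   ]]
side 56.48835620729775 280.8743431730501 209.1529491631578 {}
[[ 0.998  0.046 -0.032  0.547]
 [ 0.055 -0.702  0.71  -0.589]
 [ 0.011 -0.711 -0.704  0.725]
 [ 0.     0.     0.     1.   ]]
{'time': 0.1, 'q': array([ 7.31721244e+01,  1.51660019e+01,  9.19712324e+01, -4.56245722e-04,
        7.29776570e+01, -2.11539239e+00]), 'qd': array([-1.39545998e-02,  2.26769425e-04, -2.54186585e-01, -5.19514334e-02,
        5.21129788e-02, -6.70094331e-02]), 'joint_efforts': array([-8.24862327e-04, -5.03619647e+01, -3.58072078e+01,  7.30758486e-02,
        2.34483846e-02, -5.29340616e-05]), 'tool_pos': array([0.1712653 , 0.65226439, 0.23751957]), 'tcp_rot': array([[-9.67213018e-01,  2.53965843e-01, -5.73221379e-04],
       [ 2.53966482e-01,  9.67211111e-01, -1.92156904e-03],
       [ 6.64131857e-05, -2.00414560e-03, -9.99997989e-01]]), 'ft_force': array([ 0.16879875, -0.88107139,  0.42708632]), 'wrist_torque': array([0.01297176, 0.01816383, 0.04773642]), 'gripper_force': 0.0, 'width': 0.08787783940160902}
```

View pics/top0.png

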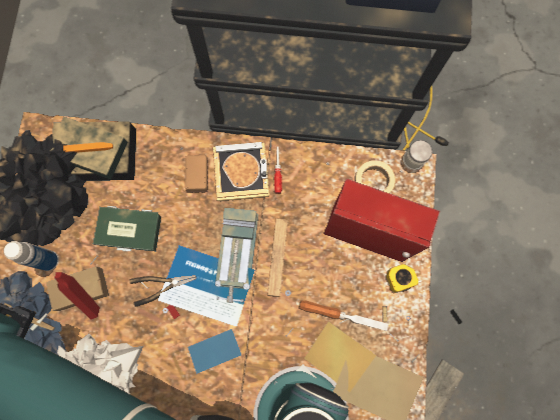

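View pics/side0.png

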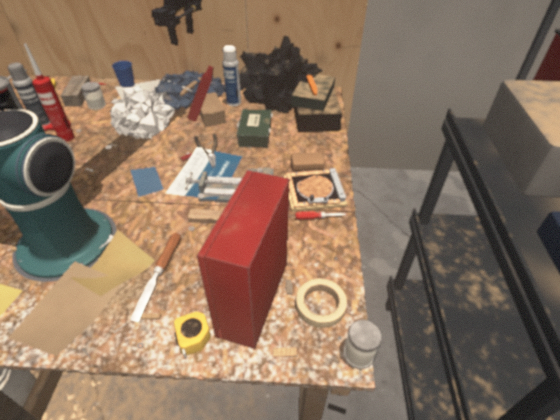

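```bash
cat > h.py <<'E'
import numpy as np,cv2
from workcell import bot
def cam(n):
    c=bot.get_calibration(n); f=210/np.tan(np.radians(c["fovy"]/2)); return f,c["cx"],c["cy"],np.array(c["extrinsics"])
def ray(n,p,z):
    f,cx,cy,E=cam(n); p=np.atleast_2d(p).astype(float)
    d=np.c_[(p[:,0]-cx)/f,(p[:,1]-cy)/f,np.ones(len(p))]@E[:3,:3].T
    return E[:3,3]+d*((z-E[2,3])/d[:,2])[:,None]
def proj(n,P):
    f,cx,cy,E=cam(n); q=(np.atleast_2d(P)-E[:3,3])@E[:3,:3]
    return np.c_[f*q[:,0]/q[:,2]+cx,f*q[:,1]/q[:,2]+cy]
E
python3 - <<'E'
import cv2,numpy as np
a=cv2.imread("pics/top0.png")[130:210,205:295]; b=cv2.imread("pics/side0.png")[160:225,280:355]
a=cv2.resize(a,(400,356),interpolation=cv2.INTER_CUBIC); b=cv2.resize(b,(400,347),interpolation=cv2.INTER_CUBIC)
o=np.zeros((356,800,3),np.uint8);o[:,:400]=a;o[:347,400:]=b
cv2.imwrite("pics/crop0.png",o)
from h import *
print(ray("top",[[240,170]],.012),ray("side",[[316,188]],.012))
E
```

```text
[[0.60323907 0.2227739  0.012     ]] [[0.60627083 0.21937226 0.012     ]]
```

View pics/crop0.png

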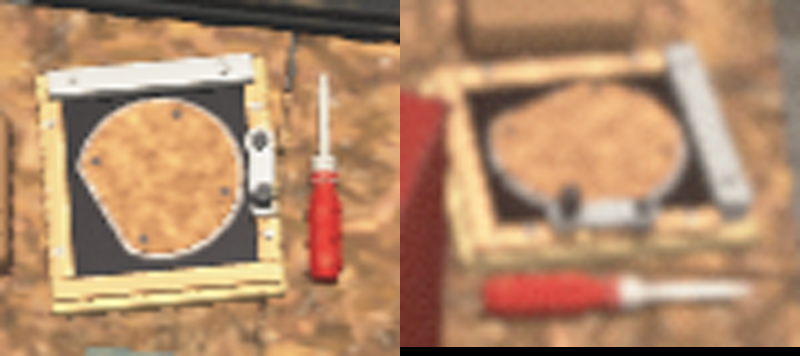

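```bash
cat > m.py <<'E'
from h import *
def measure(im,S=6,save=None):
    x0,y0,w,h=205,130,90,80
    c=cv2.resize(im[y0:y0+h,x0:x0+w],None,fx=S,fy=S,interpolation=cv2.INTER_CUBIC)
    px=lambda p:(np.array(p,float).reshape(-1,2)+.5)/S-.5+[x0,y0]
    hsv=cv2.cvtColor(c,cv2.COLOR_RGB2HSV)
    wh=((hsv[...,1]<45)&(hsv[...,2]>140)).astype(np.uint8)
    cs=sorted(cv2.findContours(wh,0,1)[0],key=cv2.contourArea)[::-1]
    r=min(cs[:3],key=lambda k:k[:,0,1].mean() if cv2.contourArea(k)>600 else 1e9)
    P=ray("top",px(cv2.boxPoints(cv2.minAreaRect(r))),.028)
    cen=P.mean(0); L=[(P[(i+1)%4]-P[i]) for i in range(4)]
    l=max(L,key=np.linalg.norm); s=min(L,key=np.linalg.norm)
    yv=l/np.linalg.norm(l); yv*=np.sign(yv[1]); yaw=np.degrees(np.arctan2(-yv[0],yv[1]))
    xv=np.array([yv[1],-yv[0],0]); O=cen-xv*.063; O[2]=0
    print("bar cen",cen,"len",np.linalg.norm(l),np.linalg.norm(s),"yaw",yaw,"jigO",O)
    return c,hsv,px,O,yaw,xv,yv
if __name__=="__main__":
    im=cv2.imread("pics/top0.png")[:,:,::-1].copy()
    c,hsv,px,O,yaw,xv,yv=measure(im)
    # pocket outline in crop from jig pose, plate = not dark inside
    dark=(hsv[...,2]<95).astype(np.uint8)
    k=max(cv2.findContours(dark[60:,:],0,1)[0],key=cv2.contourArea)+[0,60]
    hull=cv2.convexHull(k); H=cv2.minAreaRect(hull)
    hp=ray("top",px(cv2.boxPoints(H)),.016); print("pocket",hp.mean(0),[np.linalg.norm(hp[i]-hp[i-1]) for i in range(2)])
    m=np.zeros(dark.shape,np.uint8); cv2.drawContours(m,[hull],-1,1,-1)
    m=cv2.erode(m,np.ones((5,5)))&(1-dark); m=cv2.morphologyEx(m,2,np.ones((9,9)))
    p=max(cv2.findContours(m,0,1)[0],key=cv2.contourArea)
    W=ray("top",px(p),.022); J=np.c_[(W-O)@xv,(W-O)@yv]*1000
    print("plate bbox jig mm",J.min(0),J.max(0),"area",cv2.contourArea(J.astype(np.float32)),"true ~",7854-50**2*np.arccos(.8)+40*30)
    (cx,cy),R=cv2.minEnclosingCircle(J.astype(np.float32)); print("circle",cx,cy,R)
    d=J-[cx,cy]; a=np.degrees(np.arctan2(d[:,1],d[:,0])); r=np.hypot(*d.T)
    for t in range(-180,180,10):
        q=r[(a>=t)&(a<t+10)]; print(t,np.round(q.mean(),1) if len(q) else None,end="; ")
    v=c[:,:,::-1].copy(); cv2.drawContours(v,[hull],-1,(255,0,0),1); cv2.drawContours(v,[p],-1,(0,0,255),1); cv2.imwrite("pics/seg.png",v)
E
python3 m.py
```

```text
bar cen [0.66321442 0.23328644 0.028     ] len 0.12420349761275215 0.017408956265993373 yaw 11.26610053315837 jigO [0.60142841 0.22097839 0.        ]
pocket [0.60367142 0.21607964 0.016     ] [np.float64(0.11235643599722614), np.float64(0.12086012255271701)]
plate bbox jig mm [-51.85517593 -63.52034647] [51.33014234 49.8184019 ] area 8341.372321025694 true ~ 7445.247228016789
circle -1.3979730606079102 -6.898693084716797 58.7313346862793
-180 49.3; -170 48.4; -160 47.6; -150 46.6; -140 46.6; -130 46.4; -120 46.4; -110 51.3; -100 51.2; -90 54.2; -80 54.5; -70 51.6; -60 47.9; -50 48.8; -40 49.1; -30 50.1; -20 51.3; -10 52.2; 0 52.7; 10 54.1; 20 55.4; 30 56.4; 40 57.2; 50 57.7; 60 57.9; 70 58.1; 80 53.9; 90 49.7; 100 47.4; 110 46.4; 120 47.1; 130 49.1; 140 52.2; 150 52.4; 160 51.3; 170 50.4;
```

View pics/seg.png

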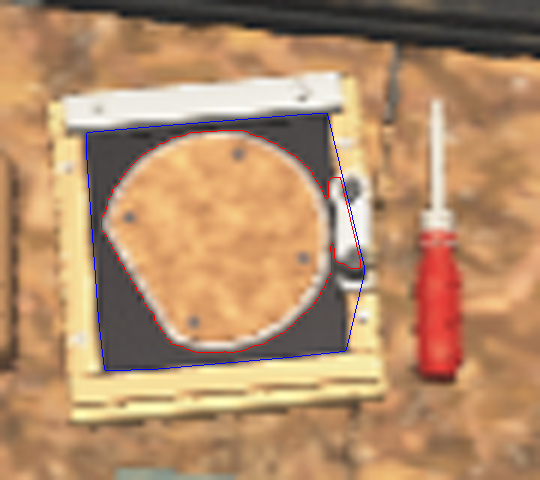

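```bash
cat >> m.py <<'E'
    print()
    from scipy.optimize import least_squares
    K=J[(J[:,1]>-46)|(np.abs(J[:,0])>25)]; cm=np.array([-1,2.])
    F=ray("top",px([[104,224],[172,330]]),.022); Fj=np.c_[(F-O)@xv,(F-O)@yv]*1000
    print("flat ends jig",Fj,np.linalg.norm(Fj[1]-Fj[0]))
    e=Fj[1]-Fj[0]; n=np.array([e[1],-e[0]])/np.linalg.norm(e); n*=np.sign((Fj.mean(0)-cm)@n)
    A=K[(K-Fj.mean(0))@n<-6]
    f=least_squares(lambda q:np.hypot(A[:,0]-q[0],A[:,1]-q[1])-q[2],[0,0,50],loss="soft_l1")
    print("fit",f.x,"flat normal deg",np.degrees(np.arctan2(n[1],n[0])),"dist",(Fj.mean(0)-f.x[:2])@n)
    print("plate centre world",O+xv*f.x[0]/1e3+yv*f.x[1]/1e3)
    G=ray("top",px([[53,103],[72,405]]),.019); g=G[0]-G[1]; print("lip yaw",np.degrees(np.arctan2(g[1],g[0])),((G-O)@yv))
    kp=ray("top",px([[352,187],[349,257]]),.036); print("keeper pts jig",[( (k-O)@xv,(k-O)@yv) for k in kp])
E
python3 m.py | tail -8
python3 - <<'E'
from h import *
im=cv2.imread("pics/side0.png"); y0,x0,S=160,280,6
c=cv2.resize(im[y0:230,x0:360],None,fx=S,fy=S,interpolation=cv2.INTER_CUBIC)
# predicted jig corners
yw=np.radians(11.3);O=np.array([.6014,.221,0]);x=np.array([np.cos(yw),np.sin(yw),0]);y=np.array([-x[1],x[0],0])
for X,Y,Z in((.055,.062,.028),(.055,-.062,.028),(.071,-.062,.028),(-.069,-.068,.019),(-.069,.068,.019)):
    p=proj("side",O+x*X+y*Y+[0,0,Z])[0]; cv2.circle(c,tuple(int(v) for v in (p-[x0,y0]+.5)*S),3,(0,255,0),-1)
cv2.imwrite("pics/side_chk.png",c)
E
```

```text
circle -1.3979730606079102 -6.898693084716797 58.7313346862793
-180 49.3; -170 48.4; -160 47.6; -150 46.6; -140 46.6; -130 46.4; -120 46.4; -110 51.3; -100 51.2; -90 54.2; -80 54.5; -70 51.6; -60 47.9; -50 48.8; -40 49.1; -30 50.1; -20 51.3; -10 52.2; 0 52.7; 10 54.1; 20 55.4; 30 56.4; 40 57.2; 50 57.7; 60 57.9; 70 58.1; 80 53.9; 90 49.7; 100 47.4; 110 46.4; 120 47.1; 130 49.1; 140 52.2; 150 52.4; 160 51.3; 170 50.4; 
flat ends jig [[ 11.95355098  48.30180047]
 [-39.38608274  21.81375585]] 57.77001383406703
fit [ 0.09885256 -0.94013542 51.73678136] flat normal deg 117.2909080285536 dist 38.325335662278995
plate centre world [0.60170902 0.22007568 0.        ]
lip yaw 10.936077218114624 [0.06742626 0.06823325]
keeper pts jig [(np.float64(0.014644106601223523), np.float64(-0.0627873434750665)), (np.float64(-0.017233423648994755), np.float64(-0.05872954630893375))]
```

View pics/side_chk.png

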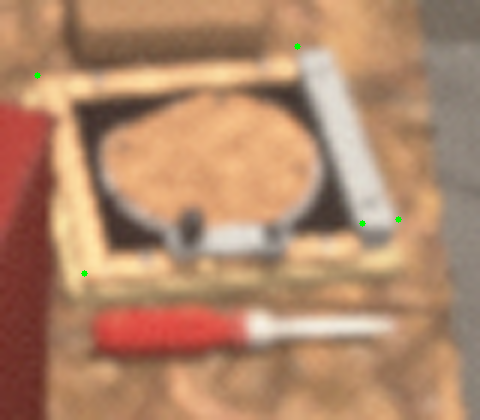

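Run:
```python
from h import *
def tri(a,b):
    Ps=[];
    for n,p in(("top",a),("side",b)):
        f,cx,cy,E=cam(n); W=np.linalg.inv(E)[:3]; Ps.append(np.array([[f,0,cx],[0,f,cy],[0,0,1]])@W)
    X=cv2.triangulatePoints(Ps[0],Ps[1],np.array(a,float).reshape(2,1),np.array(b,float).reshape(2,1)); return (X[:3]/X[3]).ravel(), proj("top",(X[:3]/X[3]).ravel())-a
for a,b in(((345,182),(290,180)),((327,235),(235,173)),((437,210),(257,270)),((175,12),(447,115))): print(*tri(a,b))
```

```text
[ 0.5333692  -0.03465712  0.25087322] [[-0.14841374 -1.18310512]]
[ 0.41780218 -0.00507691  0.23438618] [[-0.62638177 -2.98538729]]
[ 0.49217947 -0.24046822  0.24692731] [[-0.25453382 -1.09449668]]
[0.98011625 0.43298573 0.12794753] [[-0.05561585  0.33522738]]
```

Request:
apply_moves:
  series:
    - [1,1,-1,0,0,0,0]
    - [1,1,-1,0,0,0,0]
    - [1,1,-1,0,0,0,0]
    - [1,1,-1,0,0,0,0]
    - [1,1,-1,0,0,0,0]
    - [1,1,-1,0,0,0,0]
    - [1,1,-1,0,0,0,0]
    - [1,1,-1,0,0,0,0]
    - [1,1,-1,0,0,0,0]
    - [1,1,-1,0,0,0,0]
  grip_force: 20

```text
time: 0.93
tool_pos: [0.372, 0.4515, 0.2382]
tcp_rot: [[-0.967, 0.254, -0.001], [0.254, 0.967, -0.001], [0.0, -0.001, -1.0]]
ft_force: [0.0, 0.6, 0.3]
width: 0.0234
gripper_force: 0.0
```

Request:
apply_moves:
  series:
    - [1,1,-1,0,0,0,0]
    - [1,1,-1,0,0,0,0]
    - [1,1,-1,0,0,0,0]
    - [1,1,-1,0,0,0,0]
    - [1,1,-1,0,0,0,0]
    - [1,1,-1,0,0,0,0]
    - [1,1,-1,0,0,0,0]
    - [1,1,-1,0,0,0,0]
    - [1,1,-1,0,0,0,0]
    - [1,1,-1,0,0,0,0]

```text
time: 1.77
tool_pos: [0.572, 0.2516, 0.2381]
tcp_rot: [[-0.967, 0.254, -0.001], [0.254, 0.967, -0.0], [0.001, -0.001, -1.0]]
ft_force: [0.8, 0.3, -0.5]
width: 0.0002
gripper_force: 0.0
```

Request:
apply_moves:
  series:
    - [1,1,-1,0,0,0,0]
    - [1,0.55,-0.7,-1,0,0,0]
    - [1,0,0,-1,0,0,0]
    - [1,0,0,-1,0,0,0]
    - [1,0,0,-1,0,0,0]
    - [1,0,0,-1,0,0,0]
    - [1,0,0,-1,0,0,0]
    - [1,0,0,-1,0,0,0]
    - [1,0,0,-1,0,0,0]
    - [1,0,0,0,0,0,0]

```text
time: 2.6
tool_pos: [0.5985, 0.2176, 0.0733]
tcp_rot: [[-0.967, 0.254, -0.009], [0.254, 0.967, -0.003], [0.008, -0.005, -1.0]]
ft_force: [-2.0, -0.4, 0.6]
width: 0.0001
gripper_force: 0.0
```

Request:
apply_moves:
  series:
    - [1,0,0,-0.8,0,0,0]
    - [1,0,0,0,0,0,0]
    - [1,0,0,0,0,0,0]

```text
time: 2.85
tool_pos: [0.6018, 0.2187, 0.0625]
tcp_rot: [[-0.967, 0.254, -0.002], [0.254, 0.967, -0.001], [0.002, -0.001, -1.0]]
ft_force: [0.2, 0.7, 0.0]
width: 0.0003
gripper_force: 0.0
```

Request:
apply_moves:
  series:
    - [1,0,0,-0.5,0,0,0]
    - [1,0,0,-0.5,0,0,0]
    - [1,0,0,-0.4,0,0,0]
    - [1,0,0,-0.1,0,0,0]
    - [1,0,0,0,0,0,0]
    - [1,0,0,0,0,0,0]

```text
time: 3.35
tool_pos: [0.6022, 0.2188, 0.0324]
tcp_rot: [[-0.967, 0.254, -0.001], [0.254, 0.967, -0.0], [0.001, -0.0, -1.0]]
ft_force: [0.8, 0.2, 1.5]
width: 0.0004
gripper_force: 0.0
```

Request:
apply_moves:
  series:
    - [1,0,0,-0.035,0,0,0]
    - [1,0,0,-0.035,0,0,0]
    - [1,0,0,-0.035,0,0,0]
    - [1,0,0,-0.035,0,0,0]
    - [1,0,0,-0.035,0,0,0]
    - [1,0,0,-0.035,0,0,0]
    - [1,0,0,-0.035,0,0,0]
    - [1,0,0,-0.035,0,0,0]

```text
time: 4.02
tool_pos: [0.6024, 0.2188, 0.027]
tcp_rot: [[-0.967, 0.254, -0.0], [0.254, 0.967, 0.0], [0.0, 0.0, -1.0]]
ft_force: [1.0, 0.3, -0.1]
width: 0.0004
gripper_force: 0.0
```

Request:
apply_moves:
  series:
    - [1,0,0,-0.035,0,0,0]
    - [1,0,0,-0.035,0,0,0]
    - [1,0,0,-0.035,0,0,0]
    - [1,0,0,-0.03,0,0,0]
    - [1,0,0,-0.03,0,0,0]
    - [1,0,0,0,0,0,0]

```text
time: 4.52
tool_pos: [0.6023, 0.2188, 0.0236]
tcp_rot: [[-0.967, 0.254, -0.0], [0.254, 0.967, -0.0], [0.0, -0.0, -1.0]]
ft_force: [1.2, -0.0, 0.3]
width: 0.0004
gripper_force: 0.0
```

Request:
apply_moves:
  series:
    - [1,0,0,-0.02,0,0,0]
    - [1,0,0,-0.02,0,0,0]
    - [1,0,0,-0.02,0,0,0]
    - [1,0,0,0,0,0,0]

```text
time: 4.85
tool_pos: [0.6024, 0.2189, 0.0225]
tcp_rot: [[-0.967, 0.254, -0.0], [0.254, 0.967, -0.0], [0.0, -0.0, -1.0]]
ft_force: [0.4, -0.3, 0.1]
width: 0.0003
gripper_force: 0.0
```

Request:
apply_moves:
  series:
    - [1,0,0,-0.02,0,0,0]
    - [1,0,0,-0.02,0,0,0]
    - [1,0,0,0,0,0,0]

```text
time: 5.1
tool_pos: [0.603, 0.219, 0.0224]
tcp_rot: [[-0.967, 0.254, 0.001], [0.254, 0.967, 0.0], [-0.001, 0.001, -1.0]]
ft_force: [0.1, 0.2, 2.0]
width: 0.0006
gripper_force: 1.7
```

Request:
apply_moves:
  series:
    - [1,0,0,-0.02,0,0,0]
    - [1,0,0,0,0,0,0]

```text
time: 5.27
tool_pos: [0.6033, 0.2191, 0.0224]
tcp_rot: [[-0.967, 0.254, 0.002], [0.254, 0.967, 0.001], [-0.001, 0.001, -1.0]]
ft_force: [-1.3, -0.0, 6.1]
width: 0.0004
gripper_force: 2.6
```

Request:
apply_moves:
  series:
    - [1,0,0,-0.02,0,0,0]
    - [1,0,0,0,0,0,0]
    - [1,0,0,0,0,0,-0.1]
    - [1,0,0,0,0,0,-0.1]
    - [1,0,0,0,0,0,-0.1]

```text
time: 5.68
tool_pos: [0.6039, 0.2193, 0.0225]
tcp_rot: [[-0.915, 0.404, 0.003], [0.404, 0.915, 0.001], [-0.002, 0.002, -1.0]]
ft_force: [0.2, 0.3, 6.5]
width: 0.0002
gripper_force: 3.0
```

Run:
```python
from workcell import bot
print(bot.get_state()["ft_force"],bot.get_state()["wrist_torque"])
```

```text
[0.22340987 0.32091658 6.47527672] [-0.04361389 -0.01338459 -0.01801607]
```

Request:
apply_moves:
  series:
    - [1,0,0,-0.015,0,0,-0.12]
    - [1,0,0,0,0,0,-0.12]
    - [1,0,0,0,0,0,-0.12]
    - [1,0,0,0,0,0,-0.12]
    - [1,0,0,0,0,0,-0.12]
    - [1,0,0,0,0,0,-0.12]
    - [1,0,0,0,0,0,-0.12]
    - [1,0,0,0,0,0,-0.12]
    - [1,0,0,0,0,0,-0.12]
    - [1,0,0,0,0,0,-0.12]

```text
time: 6.52
tool_pos: [0.6041, 0.2194, 0.0224]
tcp_rot: [[-0.502, 0.865, 0.003], [0.865, 0.502, 0.001], [-0.001, 0.003, -1.0]]
ft_force: [-0.2, -0.1, 7.6]
width: 0.0003
gripper_force: 3.5
```

Run:
```python
from h import *
im=bot.capture("top")[:,:,::-1]; cv2.imwrite("pics/top1.png",im); im2=bot.capture("side")[:,:,::-1]; cv2.imwrite("pics/side1.png",im2)
a=cv2.resize(im[130:210,205:295],(400,356),interpolation=2); b=cv2.resize(im2[160:225,280:355],(400,347),interpolation=2)
o=np.zeros((356,800,3),np.uint8);o[:,:400]=a;o[:347,400:]=b
cv2.imwrite("pics/crop1.png",o)
```

```text
(no output)
```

View pics/crop1.png

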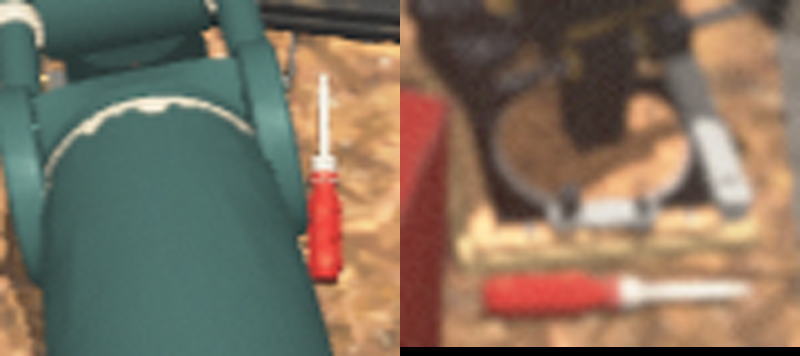

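Request:
apply_moves:
  series:
    - [1,0,0,-0.01,0,0,-0.12]
    - [1,0,0,0,0,0,-0.12]
    - [1,0,0,0,0,0,-0.12]
    - [1,0,0,0,0,0,-0.12]
    - [1,0,0,0,0,0,-0.12]
    - [1,0,0,0,0,0,-0.12]
    - [1,0,0,0,0,0,-0.12]
    - [1,0,0,0,0,0,-0.12]
    - [1,0,0,0,0,0,-0.12]
    - [1,0,0,0,0,0,-0.12]

```text
time: 7.45
tool_pos: [0.6043, 0.2194, 0.0224]
tcp_rot: [[0.103, 0.995, 0.004], [0.995, -0.103, 0.001], [0.002, 0.004, -1.0]]
ft_force: [0.1, 0.8, 7.0]
width: 0.0003
gripper_force: 3.8
```

Request:
apply_moves:
  series:
    - [1,0,0,0,0,0,-0.12]
    - [1,0,0,0,0,0,-0.12]
    - [1,0,0,0,0,0,-0.12]
    - [1,0,0,0,0,0,-0.12]
    - [1,0,0,0,0,0,-0.12]
    - [1,0,0,0,0,0,-0.12]
    - [1,0,0,0,0,0,-0.12]
    - [1,0,0,0,0,0,-0.12]
    - [1,0,0,0,0,0,-0.12]
    - [1,0,0,0,0,0,-0.12]

```text
time: 8.28
tool_pos: [0.6043, 0.2194, 0.0224]
tcp_rot: [[0.668, 0.744, 0.004], [0.744, -0.668, 0.001], [0.003, 0.002, -1.0]]
ft_force: [-0.3, -0.4, 7.0]
width: 0.0004
gripper_force: 3.8
```

Request:
apply_moves:
  series:
    - [1,0,0,0,0,0,0]
    - [1,0,0,0.05,0,0,0]
    - [1,0,0,0.2,0,0,0]
    - [1,0,0,0.8,0,0,0]
    - [1,-1,-0.5,1,0,0,0]
    - [1,-1,-0.5,1,0,0,0]
    - [1,-1,-0.5,1,0,0,0]
    - [1,-1,-0.5,1,0,0,0]
    - [1,-1,-0.5,1,0,0,0]
    - [1,-1,-0.5,1,0,0,0]

```text
time: 9.12
tool_pos: [0.4807, 0.1582, 0.1617]
tcp_rot: [[0.665, 0.747, -0.001], [0.747, -0.665, -0.0], [-0.001, -0.001, -1.0]]
ft_force: [0.3, -0.7, -0.3]
width: 0.0003
gripper_force: 0.0
```

Run:
```python
from h import *
im=bot.capture("top")[:,:,::-1]; cv2.imwrite("pics/top2.png",im); im2=bot.capture("side")[:,:,::-1]; cv2.imwrite("pics/side2.png",im2)
a=cv2.resize(im[130:210,205:295],(400,356),interpolation=2); b=cv2.resize(im2[160:225,280:355],(400,347),interpolation=2)
o=np.zeros((356,800,3),np.uint8);o[:,:400]=a;o[:347,400:]=b
cv2.imwrite("pics/crop2.png",o)
```

```text
(no output)
```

View pics/crop2.png

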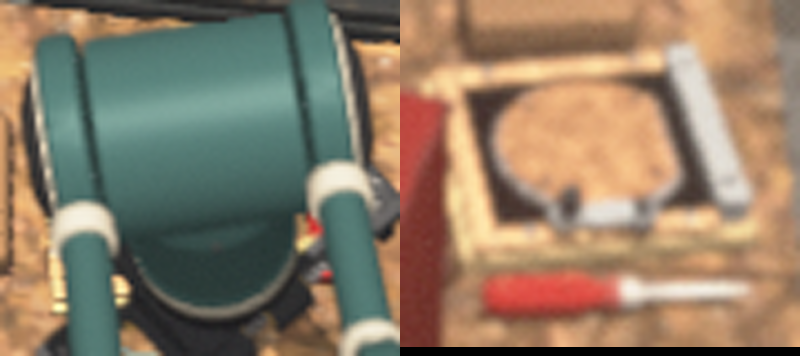

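Run:
```python
from h import *
pts=np.array([[645,95],[685,165]],float); px=np.c_[(pts[:,0]-400+.5)/5.333-.5+280,(pts[:,1]+.5)/5.338-.5+160]
W=ray("side",px,.022); d=W[0]-W[1]; print(W,np.linalg.norm(d),np.degrees(np.arctan2(-d[0],d[1])))
bp=np.array([[668,55],[722,210]],float); px=np.c_[(bp[:,0]-400+.5)/5.333-.5+280,(bp[:,1]+.5)/5.338-.5+160]
W=ray("side",px,.028); d=W[0]-W[1]; print(W,np.linalg.norm(d),np.degrees(np.arctan2(-d[0],d[1])))
im=cv2.imread("pics/side2.png"); y0,x0,S=170,365-85,10
c=cv2.resize(im[165:208,310:348],None,fx=13,fy=13,interpolation=cv2.INTER_CUBIC); cv2.imwrite("pics/z2.png",c)
```

```text
[[0.63242286 0.25446489 0.022     ]
 [0.65118178 0.20094238 0.022     ]] 0.05671468752837673 19.314869518850138
[[0.64474229 0.28103198 0.028     ]
 [0.6670922  0.16239234 0.028     ]] 0.12072648549548862 10.668624464494453
```

View pics/z2.png

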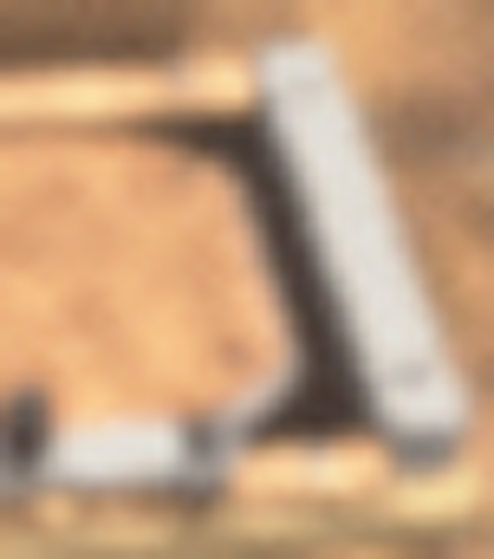

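Request:
apply_moves:
  series:
    - [1,1,0.5,-1,0,0,0]
    - [1,1,0.5,-1,0,0,0]
    - [1,1,0.5,-1,0,0,0]
    - [1,1,0.5,-1,0,0,0]
    - [1,1,0.5,-1,0,0,0]
    - [1,1,0.5,-1,0,0,0]
    - [1,0,0,-0.4,0,0,0]
    - [1,0,0,-0.15,0,0,0]
    - [1,0,0,0,0,0,0]
    - [1,0,0,0,0,0,0]

```text
time: 10.05
tool_pos: [0.6015, 0.2185, 0.0304]
tcp_rot: [[0.665, 0.746, -0.001], [0.746, -0.665, -0.0], [-0.001, -0.001, -1.0]]
ft_force: [0.7, 0.2, -0.3]
width: 0.0003
gripper_force: 0.0
```

Request:
apply_moves:
  series:
    - [1,0,0,-0.035,0,0,0]
    - [1,0,0,-0.035,0,0,0]
    - [1,0,0,-0.035,0,0,0]
    - [1,0,0,-0.035,0,0,0]
    - [1,0,0,-0.035,0,0,0]
    - [1,0,0,-0.035,0,0,0]
    - [1,0,0,-0.035,0,0,0]
    - [1,0,0,-0.035,0,0,0]
    - [1,0,0,0,0,0,0]
    - [1,0,0,0,0,0,0]

```text
time: 10.88
tool_pos: [0.6024, 0.2189, 0.0247]
tcp_rot: [[0.665, 0.747, -0.0], [0.747, -0.665, -0.0], [-0.0, -0.0, -1.0]]
ft_force: [-0.1, -0.4, 0.6]
width: 0.0005
gripper_force: 0.0
```

Request:
apply_moves:
  series:
    - [1,0,0,-0.025,0,0,0]
    - [1,0,0,-0.025,0,0,0]
    - [1,0,0,-0.025,0,0,0]
    - [1,0,0,-0.025,0,0,0]
    - [1,0,0,-0.025,0,0,0]
    - [1,0,0,-0.02,0,0,0]
    - [1,0,0,-0.02,0,0,0]
    - [1,0,0,0,0,0,0]

```text
time: 11.55
tool_pos: [0.6032, 0.2191, 0.0224]
tcp_rot: [[0.665, 0.747, 0.001], [0.747, -0.665, 0.0], [0.001, 0.001, -1.0]]
ft_force: [0.1, -0.3, 5.1]
width: 0.0006
gripper_force: 2.2
```

Request:
apply_moves:
  series:
    - [1,0.05,0.01,-0.01,0,0,0]
    - [1,0.05,0.01,0,0,0,0]
    - [1,0.05,0.01,0,0,0,0]
    - [1,0.05,0.01,0,0,0,0]
    - [1,0.05,0.01,0,0,0,0]
    - [1,0.05,0.01,0,0,0,0]
    - [1,0.05,0.01,0,0,0,0]
    - [1,0.05,0.01,0,0,0,0]

```text
time: 12.22
tool_pos: [0.6113, 0.2207, 0.0225]
tcp_rot: [[0.665, 0.746, 0.002], [0.746, -0.665, 0.001], [0.001, 0.001, -1.0]]
ft_force: [-1.7, -0.3, 5.8]
width: 0.0004
gripper_force: 2.9
```

Request:
apply_moves:
  series:
    - [1,0.04,0.008,-0.015,0,0,0]
    - [1,0.04,0.008,0,0,0,0]
    - [1,0.04,0.008,0,0,0,0]
    - [1,0.03,0.006,0,0,0,0]

```text
time: 12.55
tool_pos: [0.6139, 0.2213, 0.0224]
tcp_rot: [[0.665, 0.747, 0.001], [0.747, -0.665, 0.0], [0.001, 0.0, -1.0]]
ft_force: [-3.4, -0.5, 9.4]
width: 0.0006
gripper_force: 4.7
```

Request:
apply_moves:
  series:
    - [1,0.03,0.006,0,0,0,0]
    - [1,0.03,0.006,0,0,0,0]
    - [1,0.03,0.006,0,0,0,0]

```text
time: 12.8
tool_pos: [0.6143, 0.2213, 0.0224]
tcp_rot: [[0.665, 0.747, -0.002], [0.747, -0.665, -0.001], [-0.002, -0.001, -1.0]]
ft_force: [-7.7, -1.5, 13.7]
width: 0.0005
gripper_force: 6.6
```

Request:
apply_moves:
  series:
    - [1,0.03,0.006,0,0,0,0]
    - [1,0.03,0.006,0,0,0,0]
    - [1,0.03,0.006,0,0,0,0]

```text
time: 13.05
tool_pos: [0.6144, 0.2213, 0.0224]
tcp_rot: [[0.665, 0.747, -0.006], [0.747, -0.665, -0.002], [-0.005, -0.003, -1.0]]
ft_force: [-12.2, -2.2, 17.5]
width: 0.0007
gripper_force: 8.7
```

Request:
apply_moves:
  series:
    - [1,-0.03,-0.006,0,0,0,0]
    - [1,-0.02,-0.004,0,0,0,0]
    - [1,0,0,0,0,0,0]

```text
time: 13.3
tool_pos: [0.6143, 0.2213, 0.0224]
tcp_rot: [[0.665, 0.747, -0.004], [0.747, -0.665, -0.001], [-0.003, -0.002, -1.0]]
ft_force: [-7.0, -3.0, 13.4]
width: 0.0006
gripper_force: 6.7
```

Run:
```python
from h import *
s=bot.get_state(); print(s["wrist_torque"],s["ft_force"])
im=bot.capture("side")[:,:,::-1]; cv2.imwrite("pics/side3.png",im)
c=cv2.resize(im[165:208,300:348],None,fx=13,fy=13,interpolation=cv2.INTER_CUBIC); cv2.imwrite("pics/z3.png",c)
```

```text
[-0.42937093  1.43718086  0.06790529] [-6.98191863 -3.00321188 13.39804206]
```

View pics/z3.png

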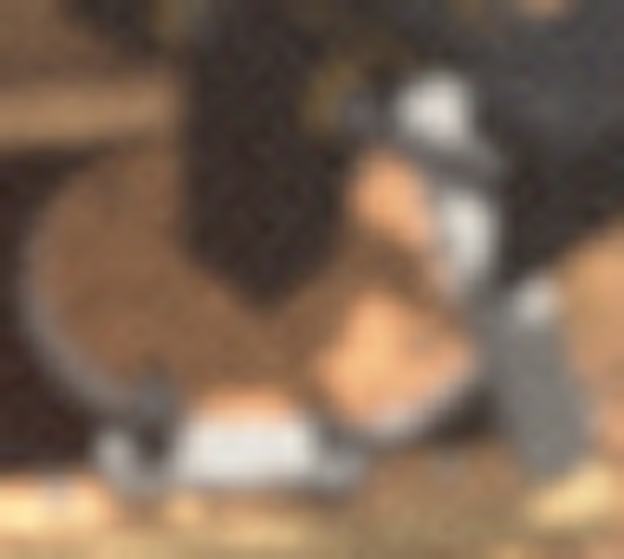

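Request:
apply_moves:
  series:
    - [1,-0.01,-0.002,0.01,0,0,0]
    - [1,0,0,0.01,0,0,0]
    - [1,0,0,0,0,0,0]
    - [1,0,0,0,0,0,0]

```text
time: 13.68
tool_pos: [0.6143, 0.2213, 0.0224]
tcp_rot: [[0.665, 0.747, -0.003], [0.747, -0.665, -0.001], [-0.003, -0.002, -1.0]]
ft_force: [-6.7, -1.4, 11.3]
width: 0.0007
gripper_force: 5.5
```

Request:
apply_moves:
  series:
    - [1,0,0,0.02,0,0,0]
    - [1,0,0,0.02,0,0,0]
    - [1,0,0,0.02,0,0,0]
    - [1,0,0,0.04,0,0,0]
    - [1,0,0,0.1,0,0,0]
    - [1,0,0,0.3,0,0,0]
    - [1,0,0,0.8,0,0,0]
    - [1,0,0,1,0,0,0]
    - [1,0,0,1,0,0,0]
    - [1,0,0,1,0,0,0]

```text
time: 14.52
tool_pos: [0.616, 0.2216, 0.1085]
tcp_rot: [[0.665, 0.746, 0.0], [0.746, -0.665, 0.0], [0.0, 0.0, -1.0]]
ft_force: [1.3, 0.3, -0.5]
width: 0.0002
gripper_force: 0.0
```

Request:
apply_moves:
  series:
    - [1,-1,-1,1,0,0,0]
    - [1,-1,-1,1,0,0,0]
    - [1,-1,-1,1,0,0,0]
    - [1,-1,-1,0,0,0,0]
    - [1,-1,-1,0,0,0,0]
    - [1,-1,-1,0,0,0,0]
    - [1,-1,-1,0,0,0,0]
    - [1,-1,-0.6,0,0,0,0]

```text
time: 15.18
tool_pos: [0.4551, 0.0681, 0.168]
tcp_rot: [[0.666, 0.746, 0.001], [0.746, -0.666, -0.001], [0.0, 0.001, -1.0]]
ft_force: [-0.0, 0.4, -0.1]
width: 0.0006
gripper_force: 0.0
```

Run:
```python
from h import *
im0=bot.capture("top")[:,:,::-1]; cv2.imwrite("pics/top4.png",im0)
im=bot.capture("side")[:,:,::-1]; cv2.imwrite("pics/side4.png",im)
o=np.zeros((520,800,3),np.uint8)
o[:356,:400]=cv2.resize(im0[130:210,205:295],(400,356),interpolation=2)
o[:,400:]=cv2.resize(im[165:205,315:346],(400,520),interpolation=2); cv2.imwrite("pics/z4.png",o)
```

```text
(no output)
```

View pics/z4.png

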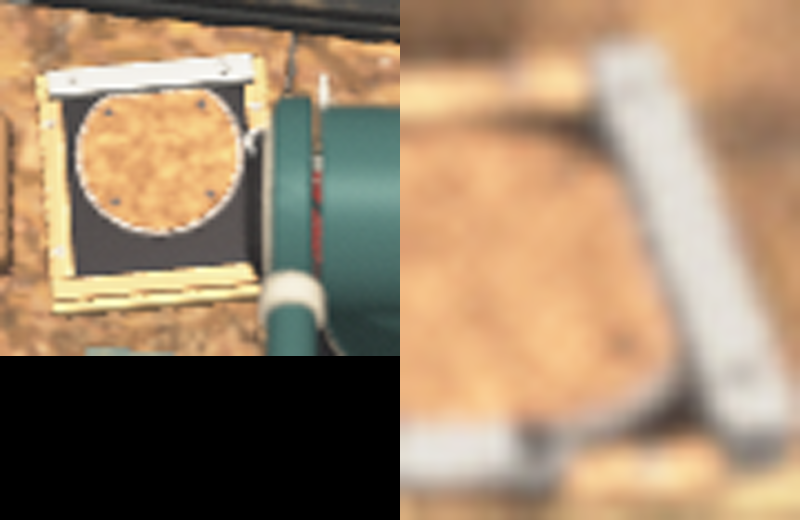

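Run:
```python
from h import *
def tri(a,b):
    Ps=[]
    for n in("top","side"):
        f,cx,cy,E=cam(n); Ps.append(np.array([[f,0,cx],[0,f,cy],[0,0,1]])@np.linalg.inv(E)[:3])
    X=cv2.triangulatePoints(*Ps,np.array(a,float).reshape(2,1),np.array(b,float).reshape(2,1)); return (X[:3]/X[3]).ravel()
pt=(263,172.6); ps=(311.8,197.5)
print("peg tri",tri(pt,ps),"top",ray("top",pt,.04),"side",ray("side",ps,.04))
im=cv2.imread("pics/side4.png").astype(float)
# per row: cork right edge and bar left edge via saturation (R-B) and brightness
E1=[];E2=[]
for r in range(176,193):
    row=cv2.resize(im[r:r+1,318:342].astype(np.float32),(240,1),interpolation=cv2.INTER_CUBIC)[0]
    rb=row[:,2]-row[:,0]; v=row.mean(1)
    i=np.where(rb<35)[0]
    if len(i)==0: continue
    i=i[0]; j=i+np.argmin(v[i-8 if i>8 else 0:i+25])-min(8,i); E1.append((318+(i+.5)/10-.5,r)); E2.append((318+(j+.5)/10-.5,r))
for E,z in((E1,.022),(E2,.022)):
    W=ray("side",E,z)[:,:2]; vx,vy,_,_=cv2.fitLine(W.astype(np.float32),cv2.DIST_HUBER,0,1e-4,1e-4).ravel()
    print("edge yaw",np.degrees(np.arctan(-vx/vy)),"res", np.round(np.array(E)[:,0],1))
hs=cv2.cvtColor(cv2.imread("pics/side4.png"),cv2.COLOR_BGR2HSV)
m=((hs[165:205,325:350,1]<45)&(hs[165:205,325:350,2]>120)).astype(np.uint8)
k=max(cv2.findContours(m,0,1)[0],key=cv2.contourArea); lft=[(325+p[p[:,1]==y][:,0].min(),165+y) for p in [k[:,0]] for y in range(8,30) if (p[:,1]==y).any()]
W=ray("side",lft,.028)[:,:2]; vx,vy,_,_=cv2.fitLine(W.astype(np.float32),cv2.DIST_HUBER,0,1e-4,1e-4).ravel(); print("bar yaw",np.degrees(np.arctan(-vx/vy)))
```

```text
peg tri [0.59539574 0.15924473 0.03252372] top [[0.5944065  0.15907787 0.04      ]] side [[0.59280537 0.15006582 0.04      ]]
edge yaw 11.062541 res [330.  331.2 332.  332.4 332.8 333.2 333.6 333.8 334.2 334.6 335.  335.4
 335.8 336.  336.4 336.6 336.4]
edge yaw 12.335784 res [329.6 330.4 331.4 332.  332.6 332.8 332.8 333.6 333.8 334.  334.8 335.2
 335.6 335.8 336.  336.4 336.6]
bar yaw 11.709162
```

Request:
apply_moves:
  series:
    - [-0.2,0,0,0,0,0,0.22]
    - [-0.2,0,0,0,0,0,0.22]
    - [-0.2,0,0,0,0,0,0.22]
    - [-0.2,0,0,0,0,0,0.22]
    - [-0.2,0,0,0,0,0,0.22]
    - [-0.2,0,0,0,0,0,0.22]
    - [-0.2,0,0,0,0,0,0.22]
    - [-0.2,0,0,0,0,0,0.22]
    - [-0.2,0,0,0,0,0,0.22]
    - [-0.2,0,0,0,0,0,0.22]

```text
time: 16.12
tool_pos: [0.4571, 0.0701, 0.1681]
tcp_rot: [[-0.417, 0.909, 0.002], [0.909, 0.417, 0.0], [-0.0, 0.002, -1.0]]
ft_force: [0.4, 0.1, -0.4]
width: 0.0529
gripper_force: 0.0
```

Request:
apply_moves:
  series:
    - [-0.2,0.6,0.4,0,0,0,0.22]
    - [-0.2,0.6,0.4,0,0,0,0.22]
    - [-0.2,0.6,0.4,0,0,0,0.22]
    - [-0.2,0.6,0.4,0,0,0,0.22]
    - [-0.2,0.6,0.4,0,0,0,0.22]
    - [-0.2,0.6,0.4,0,0,0,0.22]
    - [-0.2,0.6,0.4,0,0,0,0.22]
    - [-0.2,0.6,0.4,0,0,0,0.22]
    - [-0.2,0.6,0.4,0,0,0,0.22]
    - [-0.2,0.6,0.4,0,0,0,0.22]

```text
time: 16.95
tool_pos: [0.5775, 0.1507, 0.1677]
tcp_rot: [[-1.0, -0.011, 0.001], [-0.011, 1.0, 0.0], [-0.001, 0.0, -1.0]]
ft_force: [1.0, -0.2, 0.5]
width: 0.0525
gripper_force: 0.0
```

Request:
apply_moves:
  series:
    - [-0.2,0.45,0.1,0,0,0,0.18]
    - [-0.2,0.4,0.1,0,0,0,0.17]
    - [-0.2,0,0,-1,0,0,0]
    - [-0.2,0,0,-1,0,0,0]
    - [-0.2,0,0,-1,0,0,0]
    - [-0.2,0,0,-1,0,0,0]
    - [-0.2,0,0,-1,0,0,0]
    - [-0.2,0,0,0,0,0,0]
    - [-0.2,0,0,0,0,0,0]

```text
time: 17.7
tool_pos: [0.5924, 0.1538, 0.0664]
tcp_rot: [[-0.982, -0.187, -0.002], [-0.187, 0.982, -0.0], [0.002, 0.0, -1.0]]
ft_force: [-0.3, -0.4, -0.6]
width: 0.0529
gripper_force: 0.0
```

Request:
apply_moves:
  series:
    - [-0.2,0,0,-0.5,0,0,0]
    - [-0.2,0,0,-0.5,0,0,0]
    - [-0.2,0,0,-0.4,0,0,0]
    - [-0.2,0,0,-0.2,0,0,0]
    - [-0.2,0,0,-0.1,0,0,0]
    - [-0.2,0,0,0,0,0,0]
    - [-0.2,0,0,0,0,0,0]

```text
time: 18.28
tool_pos: [0.5929, 0.1535, 0.0336]
tcp_rot: [[-0.982, -0.187, 0.0], [-0.187, 0.982, 0.0], [-0.0, 0.0, -1.0]]
ft_force: [-0.7, 0.6, 0.3]
width: 0.0528
gripper_force: 0.0
```

Now close gently on the peg.

Request:
apply_moves:
  series:
    - [0.3,0,0,0,0,0,0]
    - [0.5,0,0,0,0,0,0]
    - [0.6,0,0,0,0,0,0]
    - [0.7,0,0,0,0,0,0]
    - [0.8,0,0,0,0,0,0]
    - [1,0,0,0,0,0,0]
    - [1,0,0,0,0,0,0]
    - [1,0,0,0,0,0,0]
    - [1,0,0,0,0,0,0]
  grip_force: 6

```text
time: 19.03
tool_pos: [0.5925, 0.1551, 0.0336]
tcp_rot: [[-0.982, -0.186, -0.0], [-0.186, 0.982, 0.002], [0.0, 0.002, -1.0]]
ft_force: [-1.1, 4.6, -0.8]
width: 0.0116
gripper_force: 6.0
```

Run:
```python
from workcell import bot
s=bot.get_state(); print({k:s[k] for k in("tool_pos","ft_force","wrist_torque","width","gripper_force")})
```

```text
{'tool_pos': array([0.59248342, 0.15508734, 0.03363943]), 'ft_force': array([-1.11790449,  4.61868878, -0.77444554]), 'wrist_torque': array([ 0.89321155,  0.25592729, -0.00950598]), 'width': 0.01159764196598815, 'gripper_force': 6.000168174505234}
```

Request:
apply_moves:
  series:
    - [1,0,0.07,0,0,0,0]
    - [1,-0.017,0.156,0,0,0,-0.167]
    - [1,-0.017,0.156,0,0,0,-0.167]
    - [1,0.01,0.157,0,0,0,-0.167]
    - [1,0.01,0.157,0,0,0,-0.167]
    - [1,0.037,0.153,0,0,0,-0.167]
    - [1,0.037,0.153,0,0,0,-0.167]

```text
time: 19.62
tool_pos: [0.5935, 0.1733, 0.0336]
tcp_rot: [[-0.943, 0.334, -0.001], [0.334, 0.943, -0.001], [0.001, -0.001, -1.0]]
ft_force: [-1.7, -0.5, 2.7]
width: 0.0116
gripper_force: 6.0
```

Request:
apply_moves:
  series:
    - [1,0.063,0.144,0,0,0,-0.167]
    - [1,0.063,0.144,0,0,0,-0.167]
    - [1,0.087,0.131,0,0,0,-0.167]
    - [1,0.087,0.131,0,0,0,-0.167]
    - [1,0.109,0.113,0,0,0,-0.167]
    - [1,0.109,0.113,0,0,0,-0.167]

```text
time: 20.12
tool_pos: [0.6037, 0.1891, 0.0336]
tcp_rot: [[-0.648, 0.761, -0.002], [0.761, 0.648, -0.0], [0.001, -0.001, -1.0]]
ft_force: [-2.4, 0.7, 3.0]
width: 0.0118
gripper_force: 6.0
```

Request:
apply_moves:
  series:
    - [1,0.127,0.093,0,0,0,-0.167]
    - [1,0.127,0.093,0,0,0,-0.167]
    - [1,0.141,0.069,0,0,0,-0.167]
    - [1,0.141,0.069,0,0,0,-0.167]
    - [1,0.15,0.044,0,0,0,-0.167]
    - [1,0.15,0.044,0,0,0,-0.167]
    - [1,0,0,0,0,0,0]
    - [1,0,0,0,0,0,0]
    - [1,0,0,0,0,0,0]

```text
time: 20.87
tool_pos: [0.6213, 0.1978, 0.0337]
tcp_rot: [[-0.186, 0.983, 0.001], [0.983, 0.186, 0.001], [0.001, 0.001, -1.0]]
ft_force: [0.9, 3.2, 0.3]
width: 0.0121
gripper_force: 6.0
```

Request:
apply_moves:
  series:
    - [0.5,0,0,0,0,0,0]
    - [0.3,0,0,0,0,0,0]
    - [0.2,0,0,0,0,0,0]
    - [0.2,0,0,0,0,0,0]
    - [0.2,0,0,0,0,0,0]

```text
time: 21.28
tool_pos: [0.6211, 0.197, 0.0334]
tcp_rot: [[-0.184, 0.983, -0.0], [0.983, 0.184, -0.0], [-0.0, -0.0, -1.0]]
ft_force: [-0.0, 0.7, 0.2]
width: 0.0352
gripper_force: 0.0
```

Request:
apply_moves:
  series:
    - [0.2,0,0,0.3,0,0,0]
    - [0.2,0,0,0.6,0,0,0]
    - [0.2,0,0,1,0,0,0]
    - [0.2,0,0,1,0,0,0]
    - [0.2,0,0,1,0,0,0]
    - [0.2,0,0,1,0,0,0]
    - [0.2,0,0,1,0,0,0]
    - [0.2,-1,-1,1,0,0,0]
    - [0.2,-1,-1,0,0,0,0]
    - [0.2,-1,-1,0,0,0,0]

```text
time: 22.12
tool_pos: [0.5623, 0.1373, 0.1751]
tcp_rot: [[-0.185, 0.983, 0.006], [0.983, 0.185, 0.001], [-0.0, 0.006, -1.0]]
ft_force: [-0.7, -1.0, -0.3]
width: 0.035
gripper_force: 0.0
```

Request:
apply_moves:
  series:
    - [0.2,-1,-1,0,0,0,0]
    - [0.2,-1,-1,0,0,0,0]
    - [0.2,-1,-0.4,0,0,0,0]
    - [0.2,-1,0,0,0,0,0]
    - [0.2,-1,0,0,0,0,0]
    - [0.2,0,0,0,0,0,0]

```text
time: 22.62
tool_pos: [0.4581, 0.089, 0.1722]
tcp_rot: [[-0.184, 0.983, -0.001], [0.983, 0.184, 0.0], [0.0, -0.001, -1.0]]
ft_force: [-0.9, 0.1, -0.4]
width: 0.0348
gripper_force: 0.0
```

Run:
```python
from h import *
a=bot.capture("top"); b=bot.capture("side"); cv2.imwrite("pics/top5.png",a[:,:,::-1]); cv2.imwrite("pics/side5.png",b[:,:,::-1])
# keeper: white blob inside plate region, side view; compare before (side4) and after for plate edge motion
o=cv2.imread("pics/side4.png")[:,:,::-1]
d=np.abs(b.astype(int)-o).sum(2)[160:215,290:350]>90
ys,xs=np.nonzero(d); print("changed px",len(xs)); 
hs=cv2.cvtColor(b,cv2.COLOR_RGB2HSV)[160:215,290:350]
m=((hs[...,1]<50)&(hs[...,2]>110)).astype(np.uint8); n,_,st,ce=cv2.connectedComponentsWithStats(m)
for s,c in zip(st[1:],ce[1:]):
    if s[4]>15: p=c+[290,160]; print("white blob",s[4],p,ray("side",p,.029))
for r in range(0,55,2): print("".join("#" if v else "." for v in d[r]))
```

```text
changed px 160
white blob 289 [333.93079585 187.28027682] [[0.65306705 0.20624889 0.029     ]]
white blob 16 [308.625 196.   ] [[0.58523001 0.16715941 0.029     ]]
white blob 41 [332.92682927 213.56097561] [[0.64642906 0.1062786  0.029     ]]
#...........................................................
#...........................................................
#...........................................................
#...........................................................
............................................................
............................................................
............................................................
............................................................
............................................................
............................................................
............................................................
............................................................
................................##..........................
...............................####.........................
..............................#####.........................
..............................####..........................
...............................#####........................
................................####........................
....................####.........###........................
.................###.##.#########...........................
..................##...###########..........................
.................###############............................
..................#####...##................................
............................................................
............................................................
............................................................
............................................................
............................................................
```

```bash
python3 -c "
from workcell import bot
print(bot.job_done())"
```

```text
the job is handed in; nothing more can be done
None
```

I turned the plate about 117°, pressed it against the alignment bar (about 12 N at most), and swung the keeper over it to about 90°. I handed the job in at about 23 s. The last side view showed the plate edge at the bar unmoved after the swing, and no judge's verdict came back.

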